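Wind up the storm charger for the flashlight

ROBOT

A 7-joint arm with a two-finger parallel gripper is mounted at the origin on the work surface. World frame = base frame: x ahead of the robot, y to its left, z up, the work surface at z = 0. Lengths are in m, angles in rad, forces in N, time in s.
With the tool pointing down it reaches from about 0.425 to 0.875 m from the base axis. Payload 4.7 kg.
Tool frame: the origin (TCP) lies where the fingers leave the gripper's body, on its centre line; the fingertips stand 70 mm ahead of it and the grasp point (between the pads) lies 51 mm ahead of it; z points along the fingers, y is the line along which they close (so a half turn about z gives the same grasp; the last joint's range is limited). The gripper opens to 87 mm and grips with 3 to 60 N. Pads are 19 mm wide; open, the fingers measure 117 mm over their backs; the gripper's body (75 mm by 190 mm) begins 51 mm behind the grasp point.
Start: joints at [1.237, 0.321, -0.07, 1.45, 0.023, 1.371, -0.057], TCP at [0.222, -0.611, 0.292] pointing down, gripper open.
Joint ranges: [-2.86, 2.86], [-0.3, 2.09], [-1.38, 1.24], [0.06, 2.45], [-1.56, 4.7], [0.09, 2.05], [-2.69, 2.69]. Speed limits (rad/s): [2.57, 2.57, 3.14, 3.14, 3.14, 3.14, 3.14].

INTERFACE

Orientations are given as a rotation vector (axis times angle).
In Python, from bench import ctrl gives the robot as it stands.
- The arm moves only by the tool play_rows, never from a script. Its argument "increments" is a list that holds one entry, the list of rows, each a list of 7 numbers: the shift along the tool's x, y, z as a fraction of full scale, then the turn, a rotation vector about the tool's x, y, z as a fraction of full scale, then the gripper command: -1 is shut, 1 is fully open, values between are in proportion. A call has 1 to 8 rows; each row is the pose to reach, as a shift and turn from the pose commanded when the call began, along the tool's axes at that moment; what a row does not reach only later rows make up. Full scale, the value 1, is 0.1 m for a shift and 90 degrees for a turn. A row lasts 1/10 s, in which the tool goes at most 50 mm and 8.59 degrees, less where a joint would pass 70% of its speed; a pose out of reach is approached as far as the arm can. A call with a number of a shift or a turn outside -1 to 1 is refused whole. A call with a gripper value outside its range is refused whole. The fingers move at their own pace and stop on an object; "squeeze" is the grip in N (left out, the last holds). Time passes only in rows, so rows that repeat a pose let the fingers close. It gives the time, the measured TCP pose, the force, the opening and the grip force at its end, in the units of the state.
- ctrl.get_state(): the state, without advancing time (a new reading comes with each control period).
- ctrl.get_image(name): name is "side" or "top" or "wrist"; returns the picture (480x640x3 uint8, red, green, blue); there is no depth.
- ctrl.get_calibration(name): a dict with "vertical_fov" (degrees; the focal length in pixels is half the picture's height over the tangent of half this angle, whatever the lens; pixels are square), "cx", "cy" (the principal point, pixels), "R" (3x3) and "t" (3): a world point X has camera coordinates R X + t; the wrist camera has in their place "T_tool_cam" (4x4, takes a point from camera to tool coordinates, whose origin is the TCP and whose axes are the flange's). Camera axes: x right, y down, z forward; pixel columns grow to the right and rows downward; lengths in m; the calibration is good to about 2 mm. The wrist camera is an equidistant fisheye: a pixel r from the principal point sees the ray r / f radians off the axis. A picture is of the moment at which its call begins: read the wrist's pose just before it. get_calibration takes no time and is no camera call.
- ctrl.close_job(): hands the job in; it is judged then, once.
The state is a dict: "time": time; "joint_positions": joint angles; "qd": joint speeds; "joint_torque": joint torques, N m; "position": TCP position; "tool_rot": TCP orientation; "ft_force": force on the tool from outside, world axes, zero at the start; "torque": the same for the moment, N m; "grip_width": opening from 0.0 (shut) to 1.0 (fully open); "grip_force": force on a finger pad.
Only numpy, scipy, OpenCV 4.12 (cv2) and the standard library are available. Lean on these libraries where they do the work, as an engineer would, in place of code of your own. Each camera call takes 0.05 s, during which the arm holds its last target. There are 200 camera calls.

TASK

Charge the flashlight: turn the charger's dial clockwise to the third click after its off stop, then take the crank by its knob and wind it clockwise at a steady pace of about five seconds a turn until it has gone through its heavy point three times. Do not stall at the heavy point, let the crank lurch ahead or run it backwards; stop before the fourth heavy point, let go, and leave the things in the boot tray alone.

Things in the scene. Friction and masses are not known exactly. Their poses are not given: they have to be found in the camera images.
- charger: Hand-crank charger: black box with aluminium top plate, 160 (x) x 290 (y) x 95 mm high, screwed to the bench; origin under its centre. A green flashlight lies docked in a low cradle on its +x side (to x = +133 mm, 69 mm high). In the charger's frame the crank turns about a vertical axis at (0, +70) mm, the dial about one at (0, -80) mm.
- crank_axis (a point): Point on the crank's vertical axis, 143 mm above the bench, fixed on the charger, axes parallel to it. Friction of 0.26 N m (4 N at the knob) keeps the crank where it is left. From 0.7 rad before each heavy point a sprung press adds up to 0.24 N m (8 N at the knob in all); for 0.7 rad after it, it pushes the crank on as much. The point counts as passed 0.7 rad after it.
- crank_grip (a point): Middle of the crank's upright wooden knob: diameter 24 mm, 42 mm high, underside 118 mm and top 160 mm above the bench, this point at 143 mm. The knob circles the crank axis at radius 65 mm and spins freely on its own spindle, so a gripper holding it need not turn; hold it firmly (40 N). Arm's top at 118 mm; nothing inside the circle is higher than 120 mm.
- crank (a joint): Total angle of the crank in rad, growing clockwise seen from above, not wrapping (one turn adds 6.28). At 0 the arm points along the charger's +x; in the charger's frame its direction is minus this angle. It starts between -0.9 and 3.2. Heavy points at 4.6, 10.88, 17.17 and 23.45 rad, where the arm points about along the charger's +y.
- flywheel: Steel disc, diameter 90 mm, 8 mm thick, under the crank arm on its axis, dragged round by the crank through a slipping coupling: it follows the crank's speed with a lag of about 1.2 s, evening out short pauses, but slows if the crank stalls. Origin at the centre of its underside, 98 mm above the bench.
- dial_grip (a point): Grip point of the black dial, on its vertical axis, 127 mm above the bench. A disc of diameter 52 mm (top at 105 mm) with an upright bar handle 44 mm long (this point's x), 10 mm thick (y), top at 134 mm. A pale line on the bar's -x end points at tick marks on the top plate; the long tick is off.
- dial (a joint): Angle of the dial in rad, growing clockwise seen from above: 0 is the off stop, with the pale line to the charger's -x; 2.0 the other stop. A click every 0.4 rad, so the third click is at 1.2. The detents need about 0.1 N m and draw the dial to the nearest click. It starts at off, the first or the second click.
- tray: Grey plastic boot tray, 380 x 260 mm, 28 mm high, to the right of the charger; origin under its centre. Leave alone.
- bowl: Stainless steel dog bowl in the tray, diameter 150 mm, 50 mm high; origin under its centre. Leave alone.
- mug: White ceramic mug in the tray, diameter 82 mm, 95 mm high; origin under its centre. Leave alone.
- scraper: Red plastic ice scraper lying in the tray, 220 mm long (its x), blade 100 mm wide; origin under its middle. Leave alone.

How it is judged:
By the outcome, as a careful person would: the job done as asked, in the order asked, and still so for the second after the job is handed in, with the robot touching nothing.
It also fails if it takes over 72 s, if anything falls off the work surface, if the arm or the gripper's body presses on something with over 40 N, if the wrist force passes 120 N, or if a joint passes its speed limit or range.

## Working session

There is one attempt and no reset: what is moved stays moved. The work goes in short steps, Python scripts to look and compute and a tool call to move; the robot and the scene stay as the last step left them, time stands still between calls to the robot, and variables do not carry over. Pictures are saved under pics/ and viewed, at most 10 in all, crops included, and the job is handed in when it is done.

Besides the shell and the picture viewer there is one more tool, called after "Emit:" as name(argument=value, ...), one argument or row to a line, values as JSON. play_rows: Moves the arm, as the interface text tells. Shift numbers are shares of 0.1 m and turn numbers shares of 90 degrees, none past 1 either way. Its arguments: {"type":"object","properties":{"increments":{"type":"array"},"squeeze":{"type":"number"}},"required":["increments"]}

```bash
mkdir -p pics
python3 - <<'E'
from bench import ctrl
import cv2
for n in("top","side"):
    cv2.imwrite(f"pics/{n}0.png",ctrl.get_image(n)[:,:,::-1])
    print(n,ctrl.get_calibration(n))
print(ctrl.get_calibration("wrist"));print(ctrl.get_state())
E
```

```text
top {'vertical_fov': 44.55479785627309, 'cx': 310.52583844723586, 'cy': 242.3978714533556, 'R': array([[ 0.02703196, -0.9996305 ,  0.00285266],
       [-0.97893288, -0.0270498 , -0.20238264],
       [ 0.20238502,  0.00267824, -0.97930237]]), 't': array([-0.1797265 ,  0.55167231,  1.23878448])}
side {'vertical_fov': 49.02853055285351, 'cx': 317.8256359421507, 'cy': 237.52643780773462, 'R': array([[-0.98535998, -0.16959091, -0.01745389],
       [-0.10775168,  0.69883566, -0.70711972],
       [ 0.13211848, -0.69488678, -0.7068784 ]]), 't': array([0.48481933, 0.23675741, 1.05301618])}
{'vertical_fov': 65.70646984690485, 'cx': 327.49918753683085, 'cy': 245.60544019110182, 'T_tool_cam': array([[ 9.18082984e-04, -9.60908591e-01, -2.76864294e-01,
         7.64166625e-02],
       [ 9.99999346e-01,  6.93262632e-04,  9.09905575e-04,
        -1.87125578e-04],
       [-6.82396415e-04, -2.76864948e-01,  9.60908599e-01,
        -9.28771103e-02],
       [ 0.00000000e+00,  0.00000000e+00,  0.00000000e+00,
         1.00000000e+00]])}
{'time': 0.1, 'joint_positions': array([ 1.23706413,  0.32176037, -0.07011318,  1.45156587,  0.02259247,
        1.37082629, -0.05690545]), 'qd': array([ 0.00069504, -0.00155379, -0.00124865, -0.00282542, -0.00050028,
        0.00183604,  0.00189787]), 'joint_torque': array([-1.11045817e-04, -4.92572021e+01, -4.05666931e-01, -3.13403964e+01,
       -6.42747106e-02,  3.94294015e-02,  3.43535930e-05]), 'position': array([ 0.22140472, -0.61071567,  0.29125709]), 'tool_rot': array([-3.09248329e+00, -5.43398446e-01,  6.03259896e-04]), 'ft_force': array([0.64418604, 0.36990034, 0.16838322]), 'torque': array([-0.05196814,  0.00155713, -0.01209347]), 'grip_force': 0.0, 'grip_width': 1.0010711386999385}
```

View pics/top0.png

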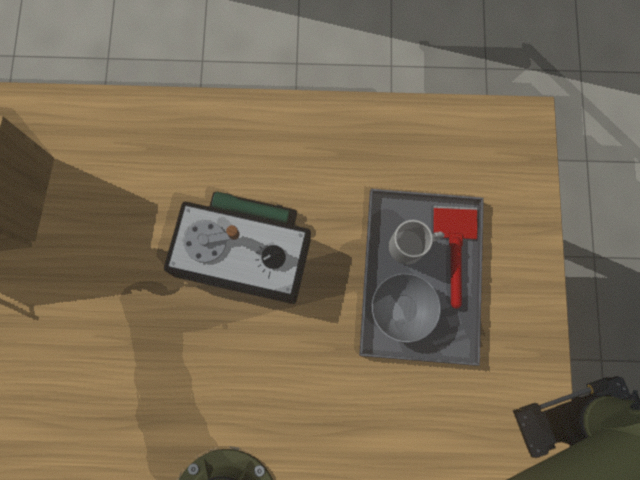

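View pics/side0.png

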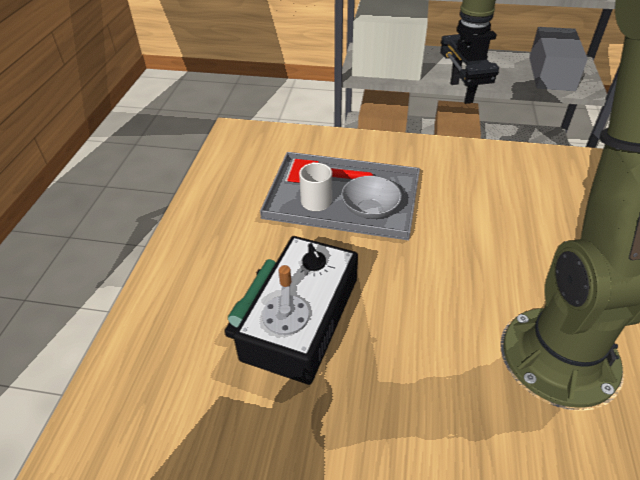

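The top view shows the charger at about (240,250), the dial at (272,258), the knob at (232,233) and the tray to the right. The side view shows the knob at (285,272) and the dial at (314,260). Next I'll enlarge both views.

Run:
```python
import cv2,numpy as np
a=cv2.imread("pics/top0.png")[185:310,155:320]; b=cv2.imread("pics/side0.png")[225:390,220:370]
a=cv2.resize(a,None,fx=4.8,fy=4.8,interpolation=cv2.INTER_CUBIC); cv2.imwrite("pics/topc.png",a)
b=cv2.resize(b,None,fx=3.6,fy=3.6,interpolation=cv2.INTER_CUBIC); cv2.imwrite("pics/sidec.png",b)
```

```text
(no output)
```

View pics/topc.png

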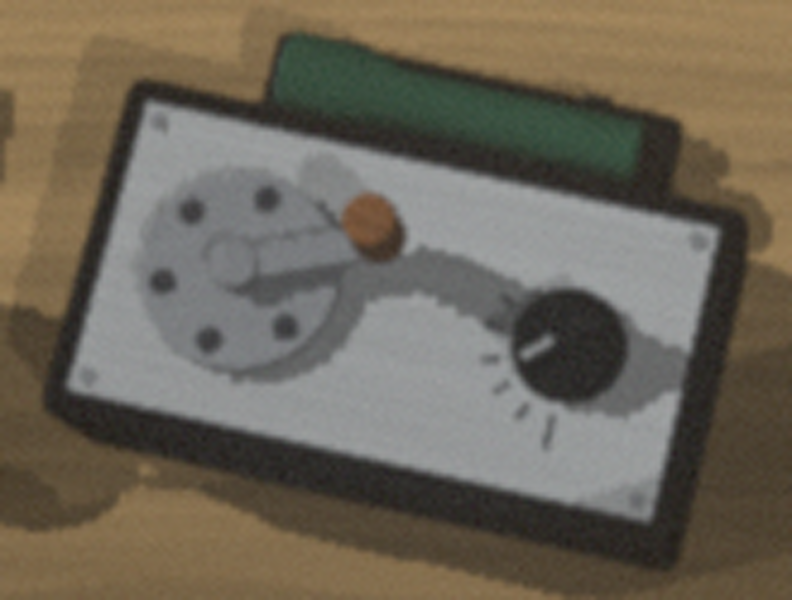

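View pics/sidec.png

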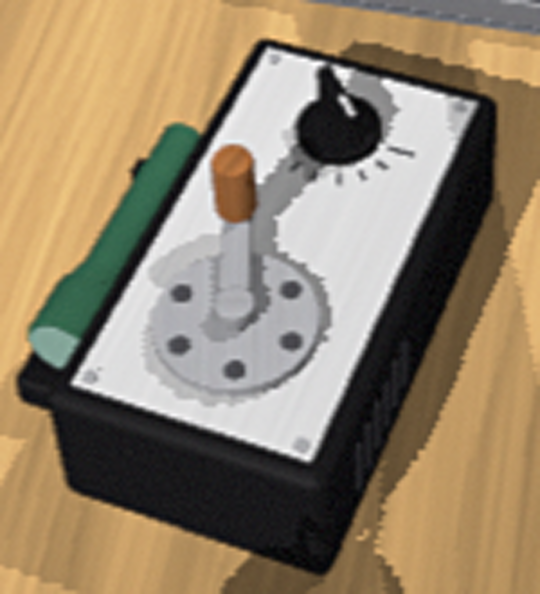

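Topc, in crop pixels: screws (160,123), (700,242), (637,498), (88,376); hub (232,260); knob top (370,220); dial centre (570,345); pale line (523,358)–(553,338); long tick (548,432).
Sidec: screws (275,60), (460,107), (303,445), (92,377); knob top (233,157); hub (234,303).

```bash
cat > h.py <<'E'
import numpy as np
from bench import ctrl
from scipy.optimize import least_squares
def cal(n):
    c=ctrl.get_calibration(n); return c,240/np.tan(np.radians(c["vertical_fov"]/2))
C={n:cal(n) for n in("top","side")}
def proj(n,X):
    c,f=C[n]; p=c["R"]@X+c["t"]; return np.array([c["cx"]+f*p[0]/p[2],c["cy"]+f*p[1]/p[2]])
def T(p): return (np.array(p)+.5)/4.8-.5+[155,185]
def S(p): return (np.array(p)+.5)/3.6-.5+[220,225]
def back(n,px,z):
    c,f=C[n]; d=c["R"].T@np.array([(px[0]-c["cx"])/f,(px[1]-c["cy"])/f,1]); o=-c["R"].T@c["t"]
    return (o+d*(z-o[2])/d[2])
def w(p,l):
    c,s=np.cos(p[2]),np.sin(p[2]); return np.array([p[0]+c*l[0]-s*l[1],p[1]+s*l[0]+c*l[1],l[2]])
E
cat > fit.py <<'E'
from h import *
ts=[(160,123),(700,242),(637,498),(88,376)]; ss=[(92,377),(275,60),(460,107),(303,445)]
sg=[(1,1),(1,-1),(-1,-1),(-1,1)]
def res(p,use=("top","side")):
    r=[]
    for (i,j),a,b in zip(sg,ts,ss):
        X=w(p,(i*p[3],j*p[4],.096))
        if "top" in use: r.append(proj("top",X)-T(a))
        if "side" in use: r.append(proj("side",X)-S(b))
    if "top" in use:
        r.append(proj("top",w(p,(0,.07,.122)))-T((232,260))); r.append(proj("top",w(p,(0,-.08,.105)))-T((570,345)))
    if "side" in use: r.append(proj("side",w(p,(0,.07,.122)))-S((234,303)))
    if "top" in use: 
        k=w(p,(0.065*np.cos(p[5]),.07-.065*np.sin(p[5]),.160)); r.append(proj("top",k)-T((370,220)))
    if "side" in use:
        k=w(p,(0.065*np.cos(p[5]),.07-.065*np.sin(p[5]),.160)); r.append(proj("side",k)-S((233,157)))
    return np.concatenate(r)
for u in(("top","side"),("top",),("side",)):
    s=least_squares(res,[.55,.1,-.25,.06,.12,1],args=(u,),x_scale=[.1,.1,.1,.1,.1,1]); p=s.x
    print(u,p.round(4),np.abs(s.fun).max().round(2))
    if len(u)==2: P=p
print("crank",w(P,(0,.07,.143)),"dial",w(P,(0,-.08,.127)),"knob",w(P,(0.065*np.cos(P[5]),.07-.065*np.sin(P[5]),.143)))
a=back("top",T((523,358)),.134);b=back("top",T((553,338)),.134);t=back("top",T((548,432)),.095)
d=w(P,(0,-.08,.127))
for n,v in(("line",a-b),("line from ctr",a-d),("longtick",t-d)):
    th=np.arctan2(v[1],v[0])-P[2]; print(n,"dial angle",(np.pi-th)%(2*np.pi))
E
python3 fit.py
```

```text
('top', 'side') [ 0.5297 -0.0085 -0.1953  0.0595  0.1247  1.1874] 0.98
('top',) [ 0.5299 -0.008  -0.1962  0.0593  0.1249  1.1914] 0.39
('side',) [ 0.5295 -0.0093 -0.1948  0.0597  0.1249  1.1834] 0.84
crank [0.54326357 0.06016001 0.143     ] dial [ 0.51414839 -0.08698722  0.127     ] knob [ 0.55541216 -0.00369461  0.143     ]
line dial angle 0.7478869521402611
line from ctr dial angle 0.7982190882261957
longtick dial angle 0.0356319867196806
```

Emit:
play_rows(
  increments=[
    [[0.3,-0.26,0,0,0,0,0.2],[0.6,-0.52,0,0,0,0,0.2],[0.9,-0.78,0,0,0,0,0.2]],
  ],
)

```text
time: 0.4
position: [0.2799, -0.5057, 0.2915]
tool_rot: [-3.093, -0.542, 0.0]
ft_force: [1.3, 0.2, -0.0]
grip_width: 0.808
grip_force: 0.0
```

Emit:
play_rows(
  increments=[
    [[0.3,-0.26,0,0,0,0,0.2],[0.6,-0.52,0,0,0,0,0.2],[0.9,-0.78,0,0,0,0,0.2]],
  ],
)

```text
time: 0.7
position: [0.338, -0.4014, 0.2919]
tool_rot: [-3.094, -0.543, 0.001]
ft_force: [0.5, 0.1, 0.6]
grip_width: 0.614
grip_force: 0.0
```

Emit:
play_rows(
  increments=[
    [[0.3,-0.26,0,0,0,0,0.2],[0.6,-0.52,0,0,0,0,0.2],[0.9,-0.78,0,0,0,0,0.2]],
  ],
)

```text
time: 1.0
position: [0.3959, -0.2974, 0.292]
tool_rot: [-3.094, -0.543, 0.001]
ft_force: [0.2, 0.1, -0.2]
grip_width: 0.602
grip_force: 0.0
```

Emit:
play_rows(
  increments=[
    [[0.3,-0.26,0,0,0,0,0.2],[0.6,-0.52,0,0,0,0,0.2],[0.9,-0.78,0,0,0,0,0.2]],
  ],
)

```text
time: 1.3
position: [0.4539, -0.1935, 0.292]
tool_rot: [3.094, 0.543, -0.001]
ft_force: [0.7, -1.2, 0.2]
grip_width: 0.596
grip_force: 0.0
```

Emit:
play_rows(
  increments=[
    [[0.3,-0.26,0,0,0,-0.09,0.2],[0.6,-0.52,0,0,0,-0.18,0.2],[0.9,-0.78,0,0,0,-0.27,0.2],[0.9,-0.78,0,0,0,-0.36,0.2],[0.9,-0.78,0,0,0,-0.45,0.2],[0.9,-0.78,0,0,0,-0.54,0.2],[0.9,-0.78,0,0,0,-0.63,0.2],[0.9,-0.78,0,0,0,-0.72,0.2]],
  ],
)

```text
time: 2.1
position: [0.5114, -0.091, 0.2918]
tool_rot: [-2.314, -2.123, 0.001]
ft_force: [-0.2, 0.9, 0.4]
grip_width: 0.598
grip_force: 0.0
```

Emit:
play_rows(
  increments=[
    [[0,0,0,0,0,-0.09,0.2],[0,0,0,0,0,-0.18,0.2],[0,0,0,0,0,-0.27,0.2],[0,0,0,0,0,-0.36,0.2],[0,0,0,0,0,-0.42,0.2],[0,0,0,0,0,-0.42,0.2]],
  ],
)

```text
time: 2.7
position: [0.5114, -0.0911, 0.2918]
tool_rot: [-1.51, -2.754, 0.0]
ft_force: [-0.4, 0.2, -0.4]
grip_width: 0.599
grip_force: 0.0
```

```bash
cat >> h.py <<'E'
from scipy.spatial.transform import Rotation as Rot
def wback(px,z,st):
    c=ctrl.get_calibration("wrist"); f=240/np.tan(np.radians(c["vertical_fov"]/2))
    u=np.array([px[0]-c["cx"],px[1]-c["cy"]]); r=np.hypot(*u); th=r/f
    d=np.array([*(u/r*np.sin(th)),np.cos(th)]); M=c["T_tool_cam"]; R=Rot.from_rotvec(st["tool_rot"]).as_matrix()
    o=R@M[:3,3]+st["position"]; d=R@M[:3,:3]@d
    return o+d*(z-o[2])/d[2]
E
python3 - <<'E'
from h import *
import cv2
s=ctrl.get_state(); cv2.imwrite("pics/w0.png",ctrl.get_image("wrist")[:,:,::-1]); print(s["position"],s["tool_rot"])
E
```

```text
[ 0.5113691  -0.091067    0.29182539] [-1.50982793e+00 -2.75414070e+00  4.17199296e-04]
```

View pics/w0.png

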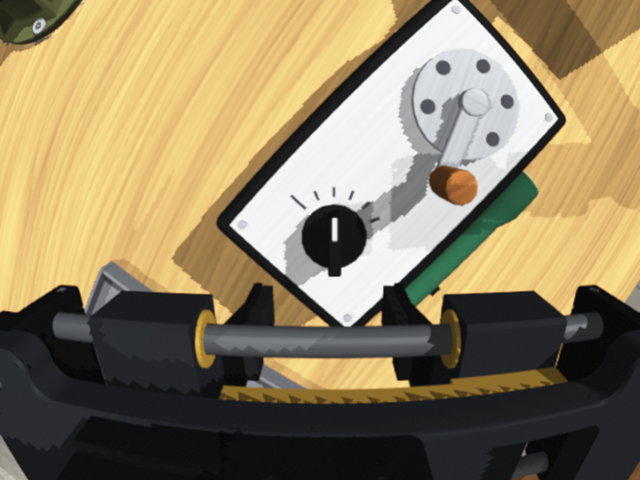

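In the wrist view the dial bar is lined up with the fingers. Disc centre is (334,237), hub (475,101), knob top (461,187), screws (456,9), (549,118), (347,317), (242,225).

Run:
```python
from h import *
s=ctrl.get_state()
q=[wback(p,.096,s)[:2] for p in((456,9),(549,118),(347,317),(242,225))]
print("screws ctr",np.mean(q,0)); v=(q[0]+q[1]-q[2]-q[3]); print("yaw",np.arctan2(v[1],v[0])-np.pi/2)
for n,p,z in(("dial",(334,237),.105),("hub",(475,101),.122),("knob",(461,187),.16),("line0",(334,217),.134),("line1",(334,243),.134),("barend",(334,276),.13)): print(n,wback(p,z,s)[:2].round(4))
R=Rot.from_rotvec(s["tool_rot"]).as_matrix(); print(R.round(3))
for d in((.5141,-.0870),): print("shift tool",R.T@(np.array([*d,.129+.051])-s["position"]))
```

```text
screws ctr [ 0.53122775 -0.00833526]
yaw -0.20033268296050544
dial [ 0.5149 -0.0863]
hub [0.5437 0.0599]
knob [ 0.5565 -0.0034]
line0 [ 0.5027 -0.0681]
line1 [ 0.5127 -0.0837]
barend [ 0.527  -0.1058]
[[-0.536  0.844 -0.001]
 [ 0.844  0.536  0.   ]
 [ 0.    -0.    -1.   ]]
shift tool [0.00197841 0.00450843 0.11190571]
```

Emit:
play_rows(
  increments=[
    [[0.01,0.025,0.3,0,0,0,0.2],[0.02,0.05,0.6,0,0,0,0.2],[0.02,0.05,0.85,0,0,0,0.2],[0.02,0.05,1.0,0,0,0,0.2],[0.02,0.05,1.0,0,0,0,0.2]],
  ],
)

```text
time: 3.25
position: [0.5134, -0.0866, 0.1902]
tool_rot: [-1.51, -2.75, 0.001]
ft_force: [-0.8, -0.5, -0.3]
grip_width: 0.603
grip_force: 0.0
```

Emit:
play_rows(
  increments=[
    [[0,0,0.06,0,0,0,0.2],[0,0,0.11,0,0,0,-0.2],[0,0,0.11,0,0,0,-1],[0,0,0.11,0,0,0,-1],[0,0,0.11,0,0,0,-1],[0,0,0.11,0,0,0,-1],[0,0,0.11,0,0,0,-1],[0,0,0.11,0,0,0,-1]],
  ],
  squeeze=30,
)

```text
time: 4.05
position: [0.5146, -0.0869, 0.1815]
tool_rot: [-1.511, -2.754, 0.001]
ft_force: [-1.8, -0.9, 1.1]
grip_width: 0.112
grip_force: 30.0
```

Gripped: 0.112 × 87 mm is about the 10 mm bar thickness. Next I'll turn it clockwise 0.4 rad.

Emit:
play_rows(
  increments=[
    [[0,0,0,0,0,0.04,-1],[0,0,0,0,0,0.08,-1],[0,0,0,0,0,0.12,-1],[0,0,0,0,0,0.16,-1],[0,0,0,0,0,0.2,-1],[0,0,0,0,0,0.24,-1],[0,0,0,0,0,0.262,-1],[0,0,0,0,0,0.262,-1]],
  ],
)

```text
time: 4.85
position: [0.5146, -0.0869, 0.1814]
tool_rot: [-2.041, -2.388, 0.001]
ft_force: [-1.5, -0.6, 2.1]
grip_width: 0.111
grip_force: 30.0
```

Emit:
play_rows(
  increments=[
    [[0,0,0,0,0,0,-1],[0,0,0,0,0,0,-0.5],[0,0,0,0,0,0,0],[0,0,0,0,0,0,0],[0,0,0,0,0,0,0]],
  ],
)

```text
time: 5.35
position: [0.5149, -0.0866, 0.1811]
tool_rot: [-2.041, -2.388, -0.0]
ft_force: [0.2, 0.4, 0.2]
grip_width: 0.396
grip_force: 0.0
```

Emit:
play_rows(
  increments=[
    [[0,0,-0.3,0,0,0,0],[0,0,-0.6,0,0,0,0],[0,0,-0.8,0,0,0,0],[0,0,-0.8,0,0,0,0]],
  ],
)

```text
time: 5.75
position: [0.5165, -0.0867, 0.2643]
tool_rot: [2.038, 2.384, 0.004]
ft_force: [0.8, 0.5, -0.6]
grip_width: 0.496
grip_force: 0.0
```

Run:
```python
from h import *
import cv2
s=ctrl.get_state(); im=ctrl.get_image("wrist")[:,:,::-1]; cv2.imwrite("pics/w1.png",im); print(s["time"],s["position"],s["tool_rot"],s["joint_positions"][6])
```

```text
5.75 [ 0.51652855 -0.08672023  0.2643298 ] [2.03774    2.38378369 0.00398085] 0.22566796055502047
```

View pics/w1.png

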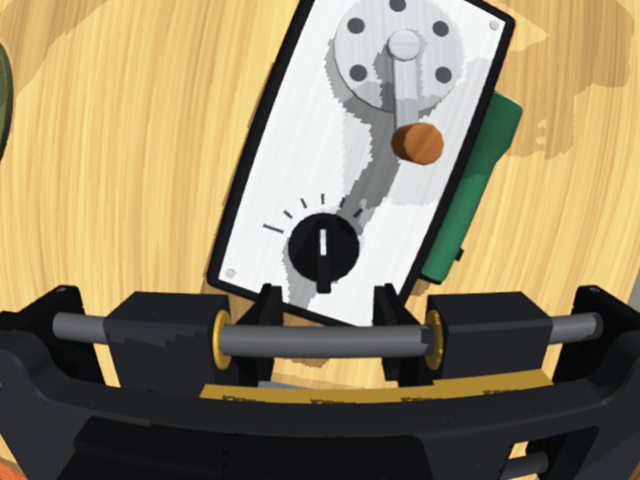

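The wrist view shows the pale line on the fourth tick, counting the long one, which is the third click. Now I'll go to the knob and turn the tool so its x is world +y and its y is world +x.

Emit:
play_rows(
  increments=[
    [[0.25,0.17,0,0,0,0.05,0.2],[0.5,0.34,0,0,0,0.1,0.2],[0.76,0.52,0,0,0,0.1,0.2],[0.76,0.52,0,0,0,0.1,0.2],[0.76,0.52,0,0,0,0.1,0.2],[0.76,0.52,0,0,0,0.1,0.2]],
  ],
)

```text
time: 6.4
position: [0.5537, -0.0048, 0.2601]
tool_rot: [-2.223, -2.218, 0.003]
ft_force: [0.5, -0.2, -0.2]
grip_width: 0.6
grip_force: 0.0
```

Run:
```python
from h import *
s=ctrl.get_state();R=Rot.from_rotvec(s["tool_rot"]).as_matrix(); print(R.round(3),s["position"])
print("to knob",R.T@(np.array([.556,-.0035,.195])-s["position"]))
# circle: 60 deg per call, 8 rows, tool x=+Y, tool y=+X (units .1 m); start world angle a0, clockwise
a0=np.arctan2(-.0635,.0126)
st=np.radians(7.5); n=np.arange(49)
P=np.round(np.c_[.65*np.sin(a0-n*st),.65*np.cos(a0-n*st)],3)
for k in range(6): print(k,(P[8*k+1:8*k+9]-P[8*k]).round(3).tolist())
ramp=np.cumsum([.2,.4,.6,.8,1,1,1,1]); print("ramp",np.c_[.65*np.sin(a0-ramp*st),.65*np.cos(a0-ramp*st)].round(3).tolist(),P[0],ramp[-1])
```

```text
[[ 0.002  1.    -0.002]
 [ 1.    -0.002 -0.001]
 [-0.001 -0.002 -1.   ]] [ 0.55366472 -0.00477491  0.26005497]
to knob [0.00132136 0.00246927 0.06504909]
0 [[-0.011, -0.085], [-0.011, -0.17], [0.001, -0.254], [0.023, -0.336], [0.055, -0.415], [0.098, -0.488], [0.15, -0.556], [0.21, -0.616]]
1 [[0.067, -0.052], [0.141, -0.094], [0.219, -0.127], [0.301, -0.149], [0.386, -0.16], [0.471, -0.16], [0.555, -0.148], [0.637, -0.126]]
2 [[0.079, 0.032], [0.152, 0.075], [0.22, 0.127], [0.28, 0.187], [0.332, 0.254], [0.374, 0.328], [0.407, 0.406], [0.429, 0.488]]
3 [[0.011, 0.085], [0.011, 0.17], [-0.001, 0.254], [-0.023, 0.336], [-0.055, 0.415], [-0.098, 0.488], [-0.15, 0.556], [-0.21, 0.616]]
4 [[-0.067, 0.052], [-0.141, 0.094], [-0.219, 0.127], [-0.301, 0.149], [-0.386, 0.16], [-0.471, 0.16], [-0.555, 0.148], [-0.637, 0.126]]
5 [[-0.079, -0.032], [-0.152, -0.075], [-0.22, -0.127], [-0.28, -0.187], [-0.332, -0.254], [-0.374, -0.328], [-0.407, -0.406], [-0.429, -0.488]]
ramp [[-0.641, 0.11], [-0.646, 0.076], [-0.65, 0.025], [-0.649, -0.043], [-0.637, -0.127], [-0.615, -0.209], [-0.583, -0.288], [-0.54, -0.361]] [-0.638  0.127] 6.0
```

Emit:
play_rows(
  increments=[
    [[0.013,0.025,0.25,0,0,0,0.2],[0.013,0.025,0.5,0,0,0,0.2],[0.013,0.025,0.65,0,0,0,0.2],[0.013,0.025,0.65,0,0,0,0.2],[0.013,0.025,0.65,0,0,0,0.2]],
  ],
)

```text
time: 6.9
position: [0.5569, -0.0028, 0.1966]
tool_rot: [2.223, 2.219, -0.0]
ft_force: [-0.3, 0.7, 0.3]
grip_width: 0.604
grip_force: 0.0
```

Emit:
play_rows(
  increments=[
    [[0,0,0,0,0,0,-0.2],[0,0,0,0,0,0,-0.4],[0,0,0,0,0,0,-1],[0,0,0,0,0,0,-1],[0,0,0,0,0,0,-1],[0,0,0,0,0,0,-1],[0,0,0,0,0,0,-1]],
  ],
  squeeze=40,
)

```text
time: 7.6
position: [0.5568, -0.0022, 0.1965]
tool_rot: [2.222, 2.221, -0.0]
ft_force: [-2.2, 0.0, 3.2]
grip_width: 0.267
grip_force: 40.0
```

Run:
```python
from h import *
s=ctrl.get_state();R=Rot.from_rotvec(s["tool_rot"]).as_matrix(); print(s["position"],s["ft_force"],s["torque"],s["grip_width"]*87)
v=s["position"][:2]-[.5434,.06];print(np.hypot(*v),np.arctan2(v[1],v[0]))
```

```text
[ 0.55676386 -0.00217322  0.1965221 ] [-2.23125996  0.03339259  3.22480072] [-0.01886735  0.31718417 -0.05723557] 23.186292852878427
0.06359325606087368 -1.3590721068794696
```

Run:
```python
import numpy as np
a0=np.arctan2(-.0635,.0126)-np.pi/4
st=np.radians(7.5); n=np.arange(49)
P=np.round(np.c_[.65*np.sin(a0-n*st),.65*np.cos(a0-n*st)],3)
for k in range(6): print(k,(P[8*k+1:8*k+9]-P[8*k]).round(3).tolist())
# decel after 16 calls (k=4 phase)
a1=a0-16*8*st; r=np.cumsum([.9,.75,.6,.45,.3,.15,0,0]); Q=lambda t:np.c_[.65*np.sin(a1-t*st),.65*np.cos(a1-t*st)]
print("decel",(Q(r)-Q(np.zeros(1))).round(3).tolist(), r[-1]*st)
```

```text
0 [[0.052, -0.068], [0.112, -0.128], [0.179, -0.18], [0.253, -0.222], [0.331, -0.255], [0.413, -0.277], [0.498, -0.288], [0.583, -0.288]]
1 [[0.084, 0.012], [0.166, 0.034], [0.245, 0.066], [0.318, 0.109], [0.386, 0.161], [0.446, 0.221], [0.498, 0.288], [0.54, 0.362]]
2 [[0.033, 0.078], [0.055, 0.16], [0.066, 0.245], [0.066, 0.33], [0.054, 0.414], [0.032, 0.496], [0.0, 0.575], [-0.043, 0.648]]
3 [[-0.052, 0.068], [-0.112, 0.128], [-0.179, 0.18], [-0.253, 0.222], [-0.331, 0.255], [-0.413, 0.277], [-0.498, 0.288], [-0.583, 0.288]]
4 [[-0.084, -0.012], [-0.166, -0.034], [-0.245, -0.066], [-0.318, -0.109], [-0.386, -0.161], [-0.446, -0.221], [-0.498, -0.288], [-0.54, -0.362]]
5 [[-0.033, -0.078], [-0.055, -0.16], [-0.066, -0.245], [-0.066, -0.33], [-0.054, -0.414], [-0.032, -0.496], [0.0, -0.575], [0.043, -0.648]]
decel [[-0.076, -0.01], [-0.138, -0.024], [-0.186, -0.04], [-0.222, -0.055], [-0.245, -0.066], [-0.256, -0.072], [-0.256, -0.072], [-0.256, -0.072]] 0.4123340357836603
```

Emit:
play_rows(
  increments=[
    [[-0.01,-0.018,0,0,0,0,-1],[-0.021,-0.054,0,0,0,0,-1],[-0.025,-0.105,0,0,0,0,-1],[-0.024,-0.173,0,0,0,0,-1],[-0.012,-0.257,0,0,0,0,-1],[0.01,-0.339,0,0,0,0,-1],[0.042,-0.418,0,0,0,0,-1],[0.085,-0.491,0,0,0,0,-1]],
  ],
)

```text
time: 8.4
position: [0.5089, 0.0063, 0.1966]
tool_rot: [2.221, 2.218, 0.005]
ft_force: [5.3, 0.2, -1.8]
grip_width: 0.266
grip_force: 40.0
```

Emit:
play_rows(
  increments=[
    [[0.052,-0.068,0,0,0,0,-1],[0.112,-0.128,0,0,0,0,-1],[0.179,-0.18,0,0,0,0,-1],[0.253,-0.222,0,0,0,0,-1],[0.331,-0.255,0,0,0,0,-1],[0.413,-0.277,0,0,0,0,-1],[0.498,-0.288,0,0,0,0,-1],[0.583,-0.288,0,0,0,0,-1]],
  ],
)

```text
time: 9.2
position: [0.4788, 0.0644, 0.1965]
tool_rot: [2.223, 2.219, -0.002]
ft_force: [1.8, -4.8, 3.6]
grip_width: 0.267
grip_force: 40.0
```

Emit:
play_rows(
  increments=[
    [[0.084,0.012,0,0,0,0,-1],[0.166,0.034,0,0,0,0,-1],[0.245,0.066,0,0,0,0,-1],[0.318,0.109,0,0,0,0,-1],[0.386,0.161,0,0,0,0,-1],[0.446,0.221,0,0,0,0,-1],[0.498,0.288,0,0,0,0,-1],[0.54,0.362,0,0,0,0,-1]],
  ],
)

```text
time: 10.0
position: [0.5133, 0.1189, 0.1964]
tool_rot: [-2.22, -2.219, 0.009]
ft_force: [-8.2, -5.9, 14.3]
grip_width: 0.266
grip_force: 40.0
```

Emit:
play_rows(
  increments=[
    [[0.033,0.078,0,0,0,0,-1],[0.055,0.16,0,0,0,0,-1],[0.066,0.245,0,0,0,0,-1],[0.066,0.33,0,0,0,0,-1],[0.054,0.414,0,0,0,0,-1],[0.032,0.496,0,0,0,0,-1],[0.0,0.575,0,0,0,0,-1],[-0.043,0.648,0,0,0,0,-1]],
  ],
)

```text
time: 10.8
position: [0.578, 0.1169, 0.1965]
tool_rot: [-2.216, -2.219, 0.004]
ft_force: [-5.0, -1.1, 9.9]
grip_width: 0.263
grip_force: 40.0
```

Emit:
play_rows(
  increments=[
    [[-0.052,0.068,0,0,0,0,-1],[-0.112,0.128,0,0,0,0,-1],[-0.179,0.18,0,0,0,0,-1],[-0.253,0.222,0,0,0,0,-1],[-0.331,0.255,0,0,0,0,-1],[-0.413,0.277,0,0,0,0,-1],[-0.498,0.288,0,0,0,0,-1],[-0.583,0.288,0,0,0,0,-1]],
  ],
)

```text
time: 11.6
position: [0.6087, 0.0585, 0.1965]
tool_rot: [-2.218, -2.222, -0.004]
ft_force: [-1.3, 5.1, 6.0]
grip_width: 0.267
grip_force: 40.0
```

Emit:
play_rows(
  increments=[
    [[-0.084,-0.012,0,0,0,0,-1],[-0.166,-0.034,0,0,0,0,-1],[-0.245,-0.066,0,0,0,0,-1],[-0.318,-0.109,0,0,0,0,-1],[-0.386,-0.161,0,0,0,0,-1],[-0.446,-0.221,0,0,0,0,-1],[-0.498,-0.288,0,0,0,0,-1],[-0.54,-0.362,0,0,0,0,-1]],
  ],
)

```text
time: 12.4
position: [0.5727, 0.003, 0.1965]
tool_rot: [-2.222, -2.221, -0.004]
ft_force: [1.3, 6.4, 5.0]
grip_width: 0.264
grip_force: 40.0
```

Emit:
play_rows(
  increments=[
    [[-0.033,-0.078,0,0,0,0,-1],[-0.055,-0.16,0,0,0,0,-1],[-0.066,-0.245,0,0,0,0,-1],[-0.066,-0.33,0,0,0,0,-1],[-0.054,-0.414,0,0,0,0,-1],[-0.032,-0.496,0,0,0,0,-1],[0.0,-0.575,0,0,0,0,-1],[0.043,-0.648,0,0,0,0,-1]],
  ],
)

```text
time: 13.2
position: [0.5092, 0.0061, 0.1966]
tool_rot: [2.221, 2.217, 0.006]
ft_force: [7.5, 3.1, -0.9]
grip_width: 0.261
grip_force: 40.0
```

Emit:
play_rows(
  increments=[
    [[0.052,-0.068,0,0,0,0,-1],[0.112,-0.128,0,0,0,0,-1],[0.179,-0.18,0,0,0,0,-1],[0.253,-0.222,0,0,0,0,-1],[0.331,-0.255,0,0,0,0,-1],[0.413,-0.277,0,0,0,0,-1],[0.498,-0.288,0,0,0,0,-1],[0.583,-0.288,0,0,0,0,-1]],
  ],
)

```text
time: 14.0
position: [0.4788, 0.0628, 0.1965]
tool_rot: [2.223, 2.217, -0.004]
ft_force: [0.1, -4.1, 7.2]
grip_width: 0.266
grip_force: 40.0
```

Emit:
play_rows(
  increments=[
    [[0.084,0.012,0,0,0,0,-1],[0.166,0.034,0,0,0,0,-1],[0.245,0.066,0,0,0,0,-1],[0.318,0.109,0,0,0,0,-1],[0.386,0.161,0,0,0,0,-1],[0.446,0.221,0,0,0,0,-1],[0.498,0.288,0,0,0,0,-1],[0.54,0.362,0,0,0,0,-1]],
  ],
)

```text
time: 14.8
position: [0.5129, 0.1186, 0.1964]
tool_rot: [-2.22, -2.218, 0.011]
ft_force: [-10.0, -2.4, 15.1]
grip_width: 0.263
grip_force: 40.0
```

Emit:
play_rows(
  increments=[
    [[0.033,0.078,0,0,0,0,-1],[0.055,0.16,0,0,0,0,-1],[0.066,0.245,0,0,0,0,-1],[0.066,0.33,0,0,0,0,-1],[0.054,0.414,0,0,0,0,-1],[0.032,0.496,0,0,0,0,-1],[0.0,0.575,0,0,0,0,-1],[-0.043,0.648,0,0,0,0,-1]],
  ],
)

```text
time: 15.6
position: [0.5785, 0.1164, 0.1965]
tool_rot: [-2.217, -2.22, 0.002]
ft_force: [-3.6, 2.7, 8.0]
grip_width: 0.265
grip_force: 40.0
```

Stable and repeatable. Nine of 16 calls are done; seven remain, then the slow-down.

Emit:
play_rows(
  increments=[
    [[-0.052,0.068,0,0,0,0,-1],[-0.112,0.128,0,0,0,0,-1],[-0.179,0.18,0,0,0,0,-1],[-0.253,0.222,0,0,0,0,-1],[-0.331,0.255,0,0,0,0,-1],[-0.413,0.277,0,0,0,0,-1],[-0.498,0.288,0,0,0,0,-1],[-0.583,0.288,0,0,0,0,-1]],
  ],
)

```text
time: 16.4
position: [0.6087, 0.0579, 0.1966]
tool_rot: [-2.219, -2.221, -0.003]
ft_force: [-0.2, 3.8, 6.1]
grip_width: 0.267
grip_force: 40.0
```

Emit:
play_rows(
  increments=[
    [[-0.084,-0.012,0,0,0,0,-1],[-0.166,-0.034,0,0,0,0,-1],[-0.245,-0.066,0,0,0,0,-1],[-0.318,-0.109,0,0,0,0,-1],[-0.386,-0.161,0,0,0,0,-1],[-0.446,-0.221,0,0,0,0,-1],[-0.498,-0.288,0,0,0,0,-1],[-0.54,-0.362,0,0,0,0,-1]],
  ],
)

```text
time: 17.2
position: [0.5726, 0.003, 0.1965]
tool_rot: [-2.221, -2.221, -0.004]
ft_force: [2.1, 5.5, 4.2]
grip_width: 0.264
grip_force: 40.0
```

Emit:
play_rows(
  increments=[
    [[-0.033,-0.078,0,0,0,0,-1],[-0.055,-0.16,0,0,0,0,-1],[-0.066,-0.245,0,0,0,0,-1],[-0.066,-0.33,0,0,0,0,-1],[-0.054,-0.414,0,0,0,0,-1],[-0.032,-0.496,0,0,0,0,-1],[0.0,-0.575,0,0,0,0,-1],[0.043,-0.648,0,0,0,0,-1]],
  ],
)

```text
time: 18.0
position: [0.5089, 0.0062, 0.1965]
tool_rot: [2.221, 2.218, 0.005]
ft_force: [6.8, 3.0, 0.8]
grip_width: 0.264
grip_force: 40.0
```

Emit:
play_rows(
  increments=[
    [[0.052,-0.068,0,0,0,0,-1],[0.112,-0.128,0,0,0,0,-1],[0.179,-0.18,0,0,0,0,-1],[0.253,-0.222,0,0,0,0,-1],[0.331,-0.255,0,0,0,0,-1],[0.413,-0.277,0,0,0,0,-1],[0.498,-0.288,0,0,0,0,-1],[0.583,-0.288,0,0,0,0,-1]],
  ],
)

```text
time: 18.8
position: [0.4788, 0.0621, 0.1965]
tool_rot: [2.223, 2.216, -0.006]
ft_force: [0.2, -5.1, 7.0]
grip_width: 0.267
grip_force: 40.0
```

Emit:
play_rows(
  increments=[
    [[0.084,0.012,0,0,0,0,-1],[0.166,0.034,0,0,0,0,-1],[0.245,0.066,0,0,0,0,-1],[0.318,0.109,0,0,0,0,-1],[0.386,0.161,0,0,0,0,-1],[0.446,0.221,0,0,0,0,-1],[0.498,0.288,0,0,0,0,-1],[0.54,0.362,0,0,0,0,-1]],
  ],
)

```text
time: 19.6
position: [0.5127, 0.1185, 0.1964]
tool_rot: [-2.22, -2.218, 0.011]
ft_force: [-10.3, -1.6, 17.7]
grip_width: 0.263
grip_force: 40.0
```

Emit:
play_rows(
  increments=[
    [[0.033,0.078,0,0,0,0,-1],[0.055,0.16,0,0,0,0,-1],[0.066,0.245,0,0,0,0,-1],[0.066,0.33,0,0,0,0,-1],[0.054,0.414,0,0,0,0,-1],[0.032,0.496,0,0,0,0,-1],[0.0,0.575,0,0,0,0,-1],[-0.043,0.648,0,0,0,0,-1]],
  ],
)

```text
time: 20.4
position: [0.5787, 0.1163, 0.1965]
tool_rot: [-2.218, -2.22, 0.002]
ft_force: [-3.3, 3.7, 7.9]
grip_width: 0.262
grip_force: 40.0
```

Emit:
play_rows(
  increments=[
    [[-0.052,0.068,0,0,0,0,-1],[-0.112,0.128,0,0,0,0,-1],[-0.179,0.18,0,0,0,0,-1],[-0.253,0.222,0,0,0,0,-1],[-0.331,0.255,0,0,0,0,-1],[-0.413,0.277,0,0,0,0,-1],[-0.498,0.288,0,0,0,0,-1],[-0.583,0.288,0,0,0,0,-1]],
  ],
)

```text
time: 21.2
position: [0.6087, 0.0577, 0.1965]
tool_rot: [-2.219, -2.221, -0.003]
ft_force: [1.4, 4.8, 5.7]
grip_width: 0.26
grip_force: 40.0
```

Emit:
play_rows(
  increments=[
    [[-0.076,-0.01,0,0,0,0,-1],[-0.138,-0.024,0,0,0,0,-1],[-0.186,-0.04,0,0,0,0,-1],[-0.222,-0.055,0,0,0,0,-1],[-0.245,-0.066,0,0,0,0,-1],[-0.256,-0.072,0,0,0,0,-1],[-0.256,-0.072,0,0,0,0,-1],[-0.256,-0.072,0,0,0,0,-1]],
  ],
)

```text
time: 22.0
position: [0.6014, 0.0314, 0.1965]
tool_rot: [-2.221, -2.221, -0.001]
ft_force: [0.9, 2.9, 5.5]
grip_width: 0.265
grip_force: 40.0
```

Emit:
play_rows(
  increments=[
    [[0,0,0,0,0,0,-0.3],[0,0,0,0,0,0,0],[0,0,0,0,0,0,0.2],[0,0,0,0,0,0,0.2],[0,0,0,0,0,0,0.2]],
  ],
)

```text
time: 22.5
position: [0.6012, 0.03, 0.1958]
tool_rot: [-2.222, -2.22, 0.002]
ft_force: [0.3, 0.5, 0.4]
grip_width: 0.575
grip_force: 0.0
```

Emit:
play_rows(
  increments=[
    [[0,0,-0.15,0,0,0,0.2],[0,0,-0.4,0,0,0,0.2],[0,0,-0.7,0,0,0,0.2],[0,0,-1.0,0,0,0,0.2],[0,0,-1.0,0,0,0,0.2],[0,0,-1.0,0,0,0,0.2]],
  ],
)

```text
time: 23.1
position: [0.6019, 0.0305, 0.2977]
tool_rot: [2.221, 2.219, 0.002]
ft_force: [-0.4, -0.6, -0.7]
grip_width: 0.601
grip_force: 0.0
```

Run:
```python
from h import *
import cv2
a=ctrl.get_image("wrist")[:,:,::-1]; b=ctrl.get_image("side")[:,:,::-1][225:390,220:370]
cv2.imwrite("pics/end.png",cv2.resize(np.hstack([a[:,:,],cv2.resize(b,(436,480))]),(800,357)))
print(ctrl.get_state()["position"])
```

```text
[0.60109765 0.03014164 0.29560691]
```

View pics/end.png

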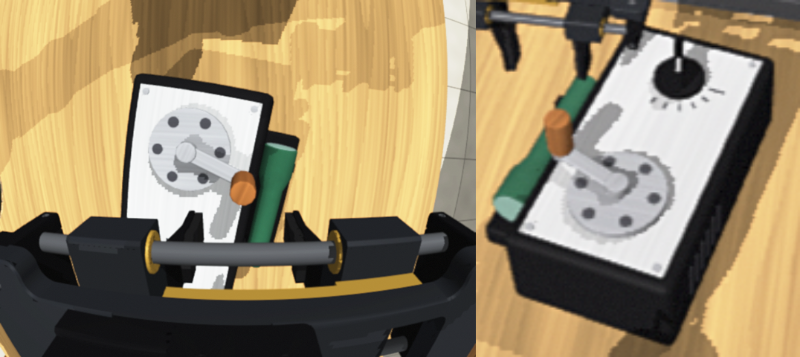

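The picture shows the crank arm near charger +x with the knob at (242,187) free of the fingers, and the dial at (678,72) still on its set click. The gripper is clear, so I'll hand it in.

```bash
python3 -c "
from bench import ctrl
print(ctrl.close_job())"
```

```text
the job is handed in; nothing more can be done
None
```

The job is handed in: the dial is on the third click, and the crank was wound clockwise at about 4.8 s a turn past three heavy points to about 19.1 rad (the fourth is at 23.45). The knob is released and the boot tray was not touched.

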